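# Close up the microscope-slide cabinet

## Robot

A 6-joint arm with a two-finger parallel gripper is mounted at the origin on the work surface. World frame = base frame: x ahead of the robot, y to its left, z up, the work surface at z = 0. Lengths are in m, angles in rad, forces in N, time in s.
With the tool pointing down it reaches from about 0.35 to 0.975 m from the base axis. Payload 4.9 kg.
Tool frame: the origin (TCP) lies midway between the tips of the shut fingers; the grasp point (between the pads) lies 19 mm behind it; z points along the fingers, y is the direction in which the jaws open and shut (so a half turn about z gives the same grasp; the last joint's range is limited). The gripper opens to 85 mm and grips with 20 to 120 N. Pads are 22 mm wide; open, the fingers measure 114 mm over their backs; the gripper's body (76 mm by 85 mm) begins 54 mm behind the grasp point. The pads swing forward as they close: fully open they stand 13 mm farther back than shut.
Start: joints at [-1.382, 0.053, 1.613, -0, 1.476, -0.119], TCP at [0.189, -0.596, 0.231] pointing down, gripper open.
Joint ranges: [-3.01, 3.01], [-1.01, 2.22], [0.06, 2.58], [-1.02, 4.17], [0.09, 2.62], [-3.14, 3.14]. Speed limits (rad/s): [2.57, 2.57, 3.14, 3.14, 3.14, 3.14].

## Interface

Orientations are given as a unit quaternion [w, x, y, z].
In Python, from plant import manip gives the robot as it stands. The module is installed in compiled form; this text tells all that it offers.
- The arm moves only by the tool move_arm, never from a script. Its argument "rows" is a list of rows, each an object of numbers: "tx", "ty", "tz": the shift along the tool's x, y, z in m; "ax", "ay", "az": the turn, a rotation vector about the tool's x, y, z in degrees; "jaw": the closure in counts, from 0 (fully open) to 255 (shut). In form: [{"tx": .., "ty": .., "tz": .., "ax": .., "ay": .., "az": .., "jaw": ..}, ...]. A call has 1 to 12 rows; each row shifts and turns the pose as measured when the row begins, along the tool's axes as they then stand; what a row does not reach is not made up. A row lasts 1/10 s, in which the tool goes at most 50 mm and 8.59 degrees, less where a joint would pass 70% of its speed; a pose out of reach is approached as far as the arm can. A call with a gripper value outside its range is refused whole. The fingers move at their own pace and stop on an object; the grip force is fixed at half the most. Time passes only in rows, so rows that do not move let the fingers close. It gives the time, the measured TCP pose, the force and the opening at its end, in the units of the state.
- manip.state(): the state, without advancing time (a new reading comes with each control period).
- manip.grab_frame(name): name is "scene" or "top" or "wrist"; returns a dict with "color" (384x512x3 uint8, red, green, blue), "intrinsics" (3x3 intrinsics, pixels), "R" (3x3) and "t" (3): a world point X has camera coordinates R X + t. Camera axes: x right, y down, z forward; pixel columns grow to the right and rows downward; lengths in m; the calibration is good to about 2 mm. A picture is of the moment at which its call begins. There is no depth.
- manip.job_done(): hands the job in, once; it reports no verdict.
The state is a dict: "time": time; "joint_pos": joint angles; "joint_vel": joint speeds; "joint_efforts": joint torques, N m; "tool_pos": TCP position; "tool_rot": TCP orientation; "contact_force": force on the tool from outside, world axes, zero at the start; "ft_torque": the same for the moment, N m; "gripper_width": opening from 0.0 (shut) to 1.0 (fully open).
Only numpy, scipy, OpenCV 4.12 (cv2) and the standard library are available. Lean on these libraries where they do the work, as an engineer would, in place of code of your own. Each camera call takes 0.05 s, during which the arm holds its last target.

## Task

Close up the microscope-slide cabinet by pushing with the fingertips: push both blue drawers home until they are flush, and push the blue-framed lid on top down until it is fully shut. Do not slam anything, and leave the bottles, the beaker and the red box standing where they are, neither lifted nor shifted.

Things in the scene. Friction and masses are not known exactly. Their poses are not given: they have to be found in the camera images.
- cabinet: Grey slide cabinet, fixed: 240 mm deep, 270 wide, 94 high without lid. Origin at bench level under the middle of its front face, which faces the robot; x points level into the cabinet (the way drawers are pushed shut), y left, z up; yaw up to 0.3 rad either way. Two drawers side by side, centres 65 mm left and right of the middle. The lid covers the front 150 mm of the top.
- drawer_left (a joint): How far the left (+y of the cabinet) drawer is pulled out towards the robot, m: 0 is shut and flush (hard stop), at most 0.11. It slides with about 1.5 N of friction and stays where it is left.
- drawer_right (a joint): The same for the right (-y) drawer.
- drawer_left_face (a point): Centre of the outer (robot-side) face of the left drawer's blue front, 46 mm above the bench; moves with the drawer; axes as the cabinet's. The front is 122 mm wide, 12 thick, from 18 to 74 mm above the bench. A steel finger lip 50 mm wide sticks 8 mm out of it, 23 to 29 mm above the bench; above it the face is flat.
- drawer_right_face (a point): The same for the right drawer.
- lid (a joint): Opening angle of the lid, rad: 0 is shut, lying on the cabinet (hard stop); it grows as the robot-side edge rises; at most 1.2. A stiff friction hinge (0.25 N m) keeps the lid at any angle; it does not fall by itself.
- lid_hinge (a point): Middle of the lid's level hinge line, parallel to the cabinet's y, 148 mm behind the front face, 94.5 mm above the bench. Axes are the lid's: x from free edge to hinge, z out of its upper face. Flat clear panel in a blue frame: 143 mm from hinge to free edge, 270 wide, 8 thick; the underside passes through the hinge line, so when shut its top is 102.5 mm above the bench.
- lid_edge (a point): Middle of the lid's free edge, on its upper face (robot side, 143 mm from the hinge); moves with the lid.
- slide_box_center (a point): Loose closed red box 50 x 80 x 30 mm, on the bench beside the drawers; the point is at its centre. Leave alone.
- white_bottle_mid (a point): Loose white plastic bottle with white cap, diameter 54 mm, height 105 mm, on the bench beside the drawers; the point is at mid height. Leave alone.
- amber_bottle_mid (a point): Loose amber bottle with white cap, diameter 52 mm, height 110 mm, on the bench beside the drawers; the point is at mid height. Leave alone.
- beaker_mid (a point): Loose glass beaker, about 64 mm in diameter, 85 mm high, on the bench beside the drawers; the point is at mid height. Leave alone.

How it is judged:
By the outcome, as a careful person would: the job done as asked, in the order asked, and still so for the second after the job is handed in, with the robot touching nothing.
It also fails if it takes over 56 s, if anything falls off the work surface, if the arm or the gripper's body presses on something with over 40 N, if the wrist force passes 120 N, or if a joint passes its speed limit or range.

## Working session

There is one attempt and no reset: what is moved stays moved. The work goes in short steps, Python scripts to look and compute and a tool call to move; the robot and the scene stay as the last step left them, time stands still between calls to the robot, and variables do not carry over. Pictures are saved under pics/ and viewed, and the job is handed in when it is done.

Besides the shell and the picture viewer there is one more tool, called after "Request:" by a JSON object that holds its "fn" and its "kwargs", one argument or row to a line. move_arm: Moves the arm, as the interface text tells. Its arguments: {"type":"object","properties":{"rows":{"type":"array"}},"required":["rows"]}

```bash
mkdir -p pics; python3 - <<'E'
from plant import manip
import cv2,numpy as np
for n in("scene","top","wrist"):
    f=manip.grab_frame(n); cv2.imwrite(f"pics/{n}0.png",f["color"][:,:,::-1]); np.savez(f"pics/{n}0.npz",**{k:np.array(f[k]) for k in("color","intrinsics","R","t")})
    print(n,np.round(-np.array(f["R"]).T@f["t"],3))
print(manip.state())
E
```

```text
scene [0.602 0.423 0.819]
top [0.53  0.036 1.121]
wrist [ 0.261 -0.573  0.373]
{'time': 0.15, 'joint_pos': array([-1.38201760e+00,  5.32296220e-02,  1.61398290e+00, -9.08259925e-06,
        1.47601589e+00, -1.18938185e-01]), 'joint_vel': array([-0.00112676, -0.00028642, -0.00536556,  0.00094537,  0.00198766,
       -0.00015435]), 'joint_efforts': array([ 5.11089718e-05, -3.94245028e+01, -3.70722485e+01, -1.33409244e-04,
        4.66773694e-03, -1.43812753e-05]), 'tool_pos': array([ 0.18924388, -0.59514364,  0.23032774]), 'tool_rot': array([-8.17222229e-04,  9.88186722e-01,  1.53252515e-01, -3.30725468e-05]), 'contact_force': array([-0.0743094 , -0.27680269,  0.06535738]), 'ft_torque': array([ 0.0108832 , -0.04273774, -0.05793201]), 'gripper_width': 0.9991746448361842}
```

View pics/scene0.png

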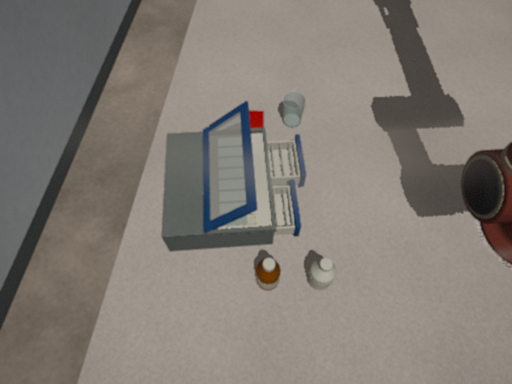

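View pics/top0.png

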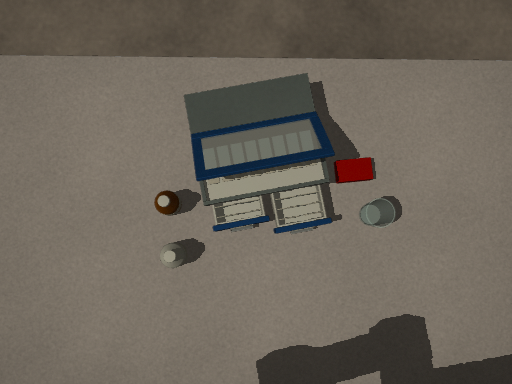

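The top view shows the cabinet around (260,150). The drawer fronts are near (241,224) and (303,226), and the lid is open at about (262,145). The amber bottle is at (166,202), the white bottle at (172,255), the red box at (354,170) and the beaker at (375,212). Next I'll measure the blue parts.

```bash
cat > h.py <<'E'
import numpy as np,cv2
def load(n): return np.load(f"pics/{n}.npz")
def ray(f,uv,z):
    K,R,t=f["intrinsics"],f["R"],f["t"]; c=-R.T@t
    d=R.T@np.linalg.inv(K)@np.array([uv[0],uv[1],1.]); return c+d*(z-c[2])/d[2]
def proj(f,X):
    p=f["intrinsics"]@(f["R"]@np.array(X)+f["t"]); return p[:2]/p[2]
def blue(f):
    h=cv2.cvtColor(f["color"],cv2.COLOR_RGB2HSV); return cv2.inRange(h,(105,140,40),(128,255,255))
E
python3 - <<'E'
from h import *
for n in("top0","scene0"):
    f=load(n); m=blue(f); c,_=cv2.findContours(m,cv2.RETR_EXTERNAL,cv2.CHAIN_APPROX_NONE)
    for k in c:
        if cv2.contourArea(k)<40: continue
        r=cv2.minAreaRect(k); print(n,cv2.contourArea(k),np.round(cv2.boxPoints(r),1).tolist()); print(cv2.approxPolyDP(k,3,True).reshape(-1,2).tolist())
    im=f["color"][:,:,::-1]
    cr=im[60:280,130:410] if n=="top0" else im[80:300,150:350]
    cv2.imwrite(f"pics/{n}z.png",cv2.resize(cr,None,fx=2.7,fy=2.7,interpolation=cv2.INTER_CUBIC))
E
```

```text
top0 229.5 [[273.70001220703125, 228.1999969482422], [330.29998779296875, 217.1999969482422], [331.20001220703125, 222.1999969482422], [274.6000061035156, 233.3000030517578]]
[[331, 221], [326, 218], [274, 230]]
top0 232.0 [[212.5, 225.60000610351562], [267.79998779296875, 215.10000610351562], [268.79998779296875, 220.3000030517578], [213.5, 230.8000030517578]]
[[268, 216], [213, 228], [265, 221]]
top0 6066.5 [[188.5, 134.1999969482422], [325.8999938964844, 108.9000015258789], [334.3999938964844, 155.1999969482422], [197.0, 180.5]]
[[334, 153], [315, 112], [192, 134], [197, 180]]
scene0 66.5 [[293.79998779296875, 208.0], [298.29998779296875, 207.8000030517578], [299.5, 233.89999389648438], [295.0, 234.10000610351562]]
[[294, 208], [297, 234], [299, 223]]
scene0 540.5 [[204.0, 231.0], [204.0, 189.0], [255.0, 189.0], [255.0, 231.0]]
[[204, 231], [254, 209], [254, 200], [210, 221], [205, 189]]
scene0 330.0 [[204.0, 102.0], [249.0, 102.0], [249.0, 144.0], [204.0, 144.0]]
[[246, 102], [204, 133], [239, 110], [244, 143], [247, 140], [249, 144]]
```

View pics/top0z.png

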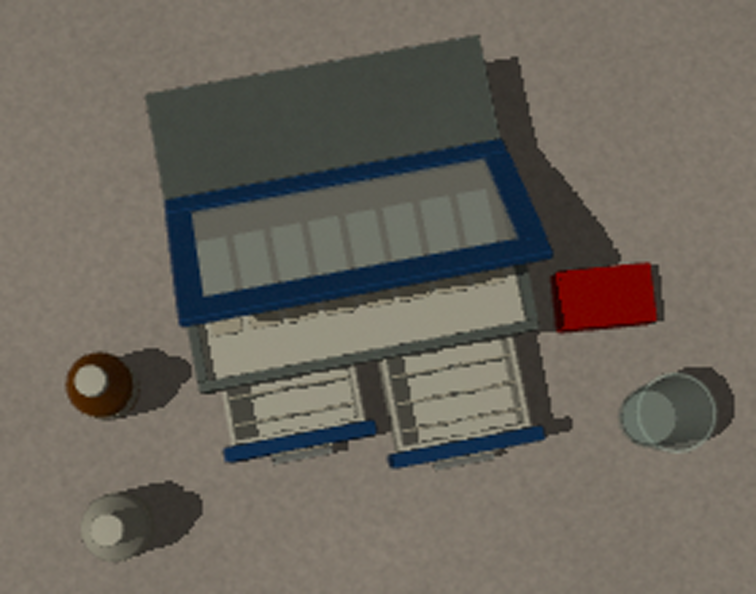

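View pics/scene0z.png

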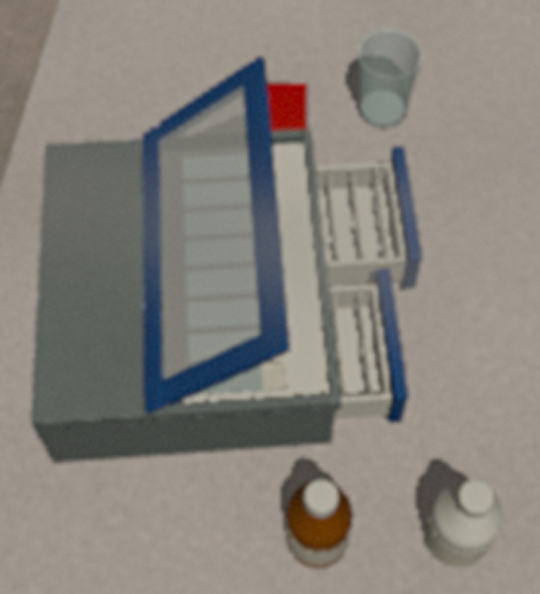

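```bash
python3 - <<'E'
from h import *
f=load("top0")
Z=lambda u,v:(u/2.7+130-.3,v/2.7+60-.3)
P={}
for n,uv,z in [("RL",(147,94),.094),("RR",(479,37),.094),("FL",(203,392),.094),("FR",(538,330),.094),
 ("dLl",(226,462),.074),("dLr",(376,433),.074),("dRl",(390,468),.074),("dRr",(545,438),.074),
 ("red1",(555,330),.03),("red2",(657,320),.03),("red3",(655,264),.03),("beakerTop",(648,417),.0),("beakerrim",(680,412),.085),
 ("amber",(91,381),.11),("white",(107,530),.105)]:
    P[n]=ray(f,Z(*uv),z); print(n,np.round(P[n],4))
d=P["RL"]-P["RR"]; print("yaw rear",np.arctan2(-d[0],d[1]),np.linalg.norm(d))
d=P["FL"]-P["FR"]; print("yaw front",np.arctan2(-d[0],d[1]),np.linalg.norm(d))
for a in("dL","dR"):
    d=P[a+"l"]-P[a+"r"]; print(a,np.arctan2(-d[0],d[1]),np.linalg.norm(d))
yaw=np.arctan2(-(P["RL"]-P["RR"])[0],(P["RL"]-P["RR"])[1])
x=np.array([np.cos(yaw),np.sin(yaw)]);y=np.array([-x[1],x[0]])
front=((P["RL"]+P["RR"])/2)[:2]-.24*x
print("front from rear",front,"from front",(P["FL"]+P["FR"])[:2]/2)
O=front
for k,v in P.items(): print(k,"cab",np.round([(v[:2]-O)@x,(v[:2]-O)@y],4))
# lid edge corners: triangulate top & scene
g=load("scene0")
S=lambda u,v:(u/2.7+150-.3,v/2.7+80-.3)
def tri(a,b):
    Pa=f["intrinsics"]@np.c_[f["R"],f["t"]];Pb=g["intrinsics"]@np.c_[g["R"],g["t"]]
    X=cv2.triangulatePoints(Pa,Pb,np.array(a,float).reshape(2,1),np.array(b,float).reshape(2,1));return (X[:3]/X[3])[:,0]
for n,a,b in[("edgeL",Z(182,325),S(288,348)),("edgeR",Z(551,257),S(263,58))]:
    X=tri(a,b);print(n,X,"cab",(X[:2]-O)@x,(X[:2]-O)@y)
E
```

```text
RL [0.8282 0.1475 0.094 ]
RR [ 0.877  -0.1155  0.094 ]
FL [0.5931 0.1012 0.094 ]
FR [ 0.6423 -0.1594  0.094 ]
dLl [0.5395 0.084  0.074 ]
dLr [ 0.5624 -0.0338  0.074 ]
dRl [ 0.5349 -0.0447  0.074 ]
dRr [ 0.5587 -0.1675  0.074 ]
red1 [ 0.6494 -0.1857  0.03  ]
red2 [ 0.6581 -0.2712  0.03  ]
red3 [ 0.7052 -0.2706  0.03  ]
beakerTop [ 0.5787 -0.27    0.    ]
beakerrim [ 0.5789 -0.2722  0.085 ]
amber [0.6003 0.1851 0.11  ]
white [0.4879 0.1718 0.105 ]
yaw rear 0.18343595257442766 0.26754101905336514
yaw front 0.18649863724077906 0.2652036051198559
dL 0.19206816239233523 0.11998545394246096
dR 0.19104221322669562 0.1250379901901913
front from rear [ 0.61658051 -0.02778256] from front [ 0.61769602 -0.029077  ]
RL cab [0.24   0.1338]
RR cab [ 0.24   -0.1338]
FL cab [0.0005 0.1311]
FR cab [ 0.0013 -0.1341]
dLl cab [-0.0554  0.124 ]
dLr cab [-0.0544  0.004 ]
dRl cab [-0.0834 -0.0018]
dRr cab [-0.0824 -0.1268]
red1 cab [ 0.0034 -0.1613]
red2 cab [-0.0036 -0.2469]
red3 cab [ 0.0428 -0.2549]
beakerTop cab [-0.0815 -0.2312]
beakerrim cab [-0.0816 -0.2335]
amber cab [0.0228 0.2123]
white cab [-0.0901  0.2198]
edgeL [0.63474698 0.11056667 0.18633108] cab 0.04309782502046134 0.13271437795743413
edgeR [ 0.68494428 -0.15181593  0.18709824] cab 0.04459201908229595 -0.13442259580048338
```

Request:
{"fn": "move_arm", "kwargs": {
  "rows": [
    {"az":6.9,"jaw":255},
    {"tx":0.033,"ty":-0.036,"jaw":255},
    {"tx":0.033,"ty":-0.036,"jaw":255},
    {"tx":0.033,"ty":-0.036,"jaw":255},
    {"tx":0.033,"ty":-0.036,"jaw":255},
    {"tx":0.033,"ty":-0.036,"jaw":255},
    {"tx":0.033,"ty":-0.036,"jaw":255},
    {"tx":0.033,"ty":-0.036,"jaw":255},
    {"tx":0.033,"ty":-0.036,"jaw":255},
    {"tx":0.033,"ty":-0.036,"jaw":255},
    {"tx":0.033,"ty":-0.036,"jaw":255},
    {"jaw":255}
  ]
}}

```text
schema error: expected keys tx, ty, tz, ax, ay, az, jaw
```

Request:
{"fn": "move_arm", "kwargs": {
  "rows": [
    {"tx":0,"ty":0,"tz":0,"ax":0,"ay":0,"az":6.9,"jaw":255},
    {"tx":0.033,"ty":-0.036,"tz":0,"ax":0,"ay":0,"az":0,"jaw":255},
    {"tx":0.033,"ty":-0.036,"tz":0,"ax":0,"ay":0,"az":0,"jaw":255},
    {"tx":0.033,"ty":-0.036,"tz":0,"ax":0,"ay":0,"az":0,"jaw":255},
    {"tx":0.033,"ty":-0.036,"tz":0,"ax":0,"ay":0,"az":0,"jaw":255},
    {"tx":0.033,"ty":-0.036,"tz":0,"ax":0,"ay":0,"az":0,"jaw":255},
    {"tx":0.033,"ty":-0.036,"tz":0,"ax":0,"ay":0,"az":0,"jaw":255},
    {"tx":0.033,"ty":-0.036,"tz":0,"ax":0,"ay":0,"az":0,"jaw":255},
    {"tx":0.033,"ty":-0.036,"tz":0,"ax":0,"ay":0,"az":0,"jaw":255}
  ]
}}

```text
time: 1.05
tool_pos: [0.3984, -0.2583, 0.2267]
tool_rot: [-0.003, 0.996, 0.085, -0.001]
contact_force: [1.6, -0.9, 0.3]
gripper_width: 0.001
```

```bash
cat >> h.py <<'E'
from scipy.spatial.transform import Rotation as Ro
YAW=.187;O=np.array([.617,-.0285,0]);CR=Ro.from_euler('z',YAW)
def rep():
    from plant import manip
    s=manip.state();q=s["tool_rot"];R=Ro.from_quat([q[1],q[2],q[3],q[0]])
    print("t",s["time"],"pos",np.round(s["tool_pos"],4),"cab",np.round(CR.inv().apply(s["tool_pos"]-O),4),"F_cab",np.round(CR.inv().apply(s["contact_force"]),2),"grip",round(s["gripper_width"],3))
    T=(CR.inv()*R).as_matrix();print("tool x,y,z in cab",np.round(T.T,3).tolist(),"j",np.round(s["joint_pos"],2))
    return s,R
E
python3 -c "from h import *;rep()"
```

```text
t 1.05 pos [ 0.3984 -0.2583  0.2267] cab [-0.2575 -0.1852  0.2267] F_cab [ 1.37 -1.13  0.3 ] grip 0.001
tool x,y,z in cab [[1.0, -0.017, -0.001], [-0.017, -1.0, -0.006], [-0.0, 0.006, -1.0]] j [-0.73 -0.31  1.95  0.    1.51  0.67]
```

Request:
{"fn": "move_arm", "kwargs": {
  "rows": [
    {"tx":0.032,"ty":-0.03,"tz":0,"ax":0,"ay":0,"az":-1,"jaw":255},
    {"tx":0.032,"ty":-0.03,"tz":0,"ax":0,"ay":0,"az":0,"jaw":255},
    {"tx":0.032,"ty":-0.03,"tz":0,"ax":0,"ay":0,"az":0,"jaw":255},
    {"tx":0.032,"ty":-0.03,"tz":0.02,"ax":0,"ay":0,"az":0,"jaw":255},
    {"tx":0,"ty":0,"tz":0.02,"ax":0,"ay":7.5,"az":0,"jaw":255},
    {"tx":0,"ty":0,"tz":0,"ax":0,"ay":7.5,"az":0,"jaw":255},
    {"tx":0,"ty":0,"tz":0,"ax":0,"ay":7.5,"az":0,"jaw":255},
    {"tx":0,"ty":0,"tz":0,"ax":0,"ay":7.5,"az":0,"jaw":255},
    {"tx":0,"ty":0,"tz":0,"ax":0,"ay":0,"az":0,"jaw":255}
  ]
}}

```text
time: 1.95
tool_pos: [0.5077, -0.0983, 0.1787]
tool_rot: [-0.033, 0.96, 0.097, 0.262]
contact_force: [-0.8, -0.3, -0.6]
gripper_width: 0.001
```

```bash
python3 -c "from h import *;rep()"
```

```text
t 1.95 pos [ 0.5077 -0.0983  0.1787] cab [-0.1204 -0.0483  0.1787] F_cab [-0.87 -0.18 -0.55] grip 0.001
tool x,y,z in cab [[0.861, 0.01, 0.509], [0.019, -1.0, -0.013], [0.509, 0.021, -0.861]] j [-0.53 -0.49  2.23  0.42  1.04  0.69]
```

Request:
{"fn": "move_arm", "kwargs": {
  "rows": [
    {"tx":-0.0158,"ty":0.004,"tz":0.0267,"ax":0,"ay":0,"az":0,"jaw":255},
    {"tx":-0.0158,"ty":0.004,"tz":0.0267,"ax":0,"ay":0,"az":0,"jaw":255},
    {"tx":-0.0158,"ty":0.004,"tz":0.0267,"ax":0,"ay":0,"az":0,"jaw":255},
    {"tx":-0.0158,"ty":0.004,"tz":0.0267,"ax":0,"ay":0,"az":0,"jaw":255},
    {"tx":0,"ty":0,"tz":0,"ax":0,"ay":0,"az":0,"jaw":255}
  ]
}}

```text
time: 2.45
tool_pos: [0.5148, -0.1154, 0.0568]
tool_rot: [-0.031, 0.96, 0.099, 0.261]
contact_force: [-0.5, 0.0, 0.2]
gripper_width: 0.001
```

```bash
python3 - <<'E'
from h import *
rep()
from plant import manip
f=manip.grab_frame("scene");cv2.imwrite("pics/s1.png",cv2.resize(f["color"][80:300,150:350,::-1],None,fx=2.7,fy=2.7))
E
```

```text
t 2.45 pos [ 0.5148 -0.1154  0.0568] cab [-0.1165 -0.0664  0.0568] F_cab [-0.47  0.11  0.18] grip 0.001
tool x,y,z in cab [[0.862, 0.013, 0.507], [0.02, -1.0, -0.007], [0.507, 0.016, -0.862]] j [-0.56 -0.26  2.28  0.52  0.79  0.5 ]
```

View pics/s1.png

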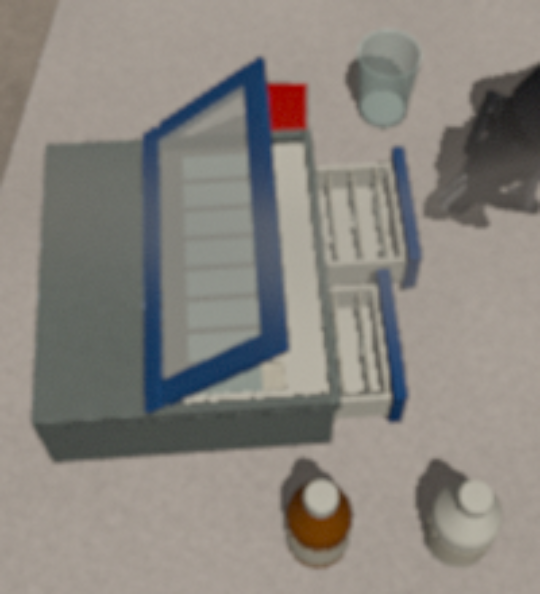

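The gripper is shut and tilted in front of the right drawer, with its tip near (440,205) in the zoomed picture. I'll start pushing.

Request:
{"fn": "move_arm", "kwargs": {
  "rows": [
    {"tx":0.0086,"ty":0,"tz":0.0051,"ax":0,"ay":0,"az":0,"jaw":255},
    {"tx":0.0086,"ty":0,"tz":0.0051,"ax":0,"ay":0,"az":0,"jaw":255},
    {"tx":0.0043,"ty":0,"tz":0.0026,"ax":0,"ay":0,"az":0,"jaw":255},
    {"tx":0.0043,"ty":0,"tz":0.0026,"ax":0,"ay":0,"az":0,"jaw":255},
    {"tx":0.0043,"ty":0,"tz":0.0026,"ax":0,"ay":0,"az":0,"jaw":255},
    {"tx":0.0043,"ty":0,"tz":0.0026,"ax":0,"ay":0,"az":0,"jaw":255},
    {"tx":0.0043,"ty":0,"tz":0.0026,"ax":0,"ay":0,"az":0,"jaw":255},
    {"tx":0.0043,"ty":0,"tz":0.0026,"ax":0,"ay":0,"az":0,"jaw":255}
  ]
}}

```text
time: 3.3
tool_pos: [0.5744, -0.1064, 0.0682]
tool_rot: [-0.026, 0.958, 0.101, 0.266]
contact_force: [-0.9, -0.5, -0.7]
gripper_width: -0.0
```

```bash
python3 -c "from h import *;rep()"
```

```text
t 3.3 pos [ 0.5744 -0.1064  0.0682] cab [-0.0564 -0.0687  0.0682] F_cab [-0.97 -0.32 -0.67] grip -0.0
tool x,y,z in cab [[0.857, 0.021, 0.515], [0.022, -1.0, 0.003], [0.515, 0.009, -0.857]] j [-0.47 -0.14  2.16  0.49  0.74  0.59]
```

```bash
python3 - <<'E'
from h import *
from plant import manip
f=manip.grab_frame("scene");cv2.imwrite("pics/s2.png",cv2.resize(f["color"][80:300,150:350,::-1],None,fx=2.7,fy=2.7))
rep()
E
```

```text
t 3.35 pos [ 0.5751 -0.1064  0.0686] cab [-0.0556 -0.0688  0.0686] F_cab [ 0.21  0.23 -0.18] grip -0.0
tool x,y,z in cab [[0.856, 0.021, 0.516], [0.022, -1.0, 0.004], [0.516, 0.008, -0.856]] j [-0.47 -0.14  2.16  0.5   0.74  0.59]
```

View pics/s2.png

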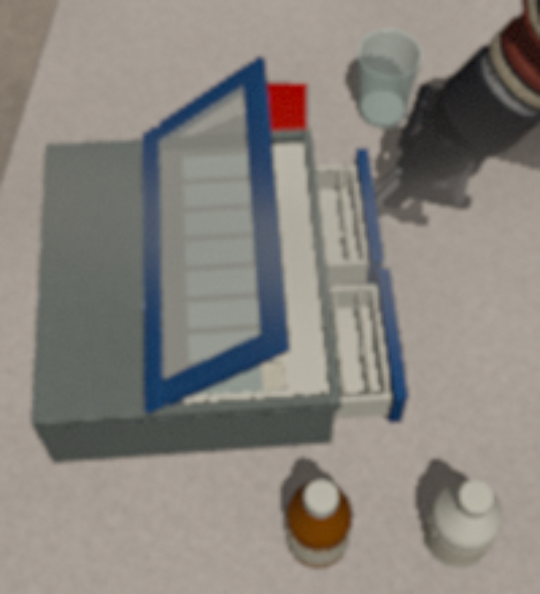

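The right drawer is partly in, with its front now at about (368,200). The tip rode up to z≈0.068, so I'll back off, lower it and carry on with corrected rows.

Request:
{"fn": "move_arm", "kwargs": {
  "rows": [
    {"tx":-0.0144,"ty":0,"tz":0.0123,"ax":0,"ay":0,"az":0,"jaw":255},
    {"tx":0,"ty":0,"tz":0,"ax":0,"ay":0,"az":0,"jaw":255},
    {"tx":0.0033,"ty":0,"tz":0.0035,"ax":0,"ay":0,"az":0,"jaw":255},
    {"tx":0.0033,"ty":0,"tz":0.0035,"ax":0,"ay":0,"az":0,"jaw":255}
  ]
}}

```text
time: 3.75
tool_pos: [0.5812, -0.1064, 0.0506]
tool_rot: [-0.026, 0.958, 0.1, 0.269]
contact_force: [-1.9, 0.1, 1.4]
gripper_width: -0.001
```

```bash
python3 -c "from h import *;rep()"
```

```text
t 3.75 pos [ 0.5812 -0.1064  0.0506] cab [-0.0497 -0.0699  0.0506] F_cab [-1.87  0.41  1.45] grip -0.001
tool x,y,z in cab [[0.854, 0.02, 0.52], [0.021, -1.0, 0.005], [0.52, 0.006, -0.854]] j [-0.46 -0.09  2.16  0.52  0.7   0.56]
```

Request:
{"fn": "move_arm", "kwargs": {
  "rows": [
    {"tx":0.0038,"ty":-0.001,"tz":0.0036,"ax":0,"ay":0,"az":0,"jaw":255},
    {"tx":0.0038,"ty":-0.001,"tz":0.0036,"ax":0,"ay":0,"az":0,"jaw":255},
    {"tx":0.0038,"ty":-0.001,"tz":0.0036,"ax":0,"ay":0,"az":0,"jaw":255},
    {"tx":0.0038,"ty":-0.001,"tz":0.0036,"ax":0,"ay":0,"az":0,"jaw":255}
  ]
}}

```text
time: 4.15
tool_pos: [0.604, -0.0988, 0.0482]
tool_rot: [-0.024, 0.957, 0.1, 0.271]
contact_force: [-2.0, -1.5, 1.9]
gripper_width: -0.002
```

```bash
python3 -c "from h import *;rep()"
```

```text
t 4.15 pos [ 0.604  -0.0988  0.0482] cab [-0.0258 -0.0667  0.0482] F_cab [-2.25 -1.11  1.9 ] grip -0.002
tool x,y,z in cab [[0.852, 0.021, 0.523], [0.02, -1.0, 0.008], [0.523, 0.003, -0.852]] j [-0.42 -0.04  2.11  0.51  0.67  0.6 ]
```

Request:
{"fn": "move_arm", "kwargs": {
  "rows": [
    {"tx":0.002,"ty":0,"tz":0.0015,"ax":0,"ay":0,"az":0,"jaw":255},
    {"tx":0.002,"ty":0,"tz":0.0015,"ax":0,"ay":0,"az":0,"jaw":255},
    {"tx":0.002,"ty":0,"tz":0.0015,"ax":0,"ay":0,"az":0,"jaw":255},
    {"tx":0.002,"ty":0,"tz":0.0015,"ax":0,"ay":0,"az":0,"jaw":255}
  ]
}}

```text
time: 4.55
tool_pos: [0.6151, -0.0961, 0.0472]
tool_rot: [-0.024, 0.957, 0.101, 0.271]
contact_force: [-2.7, -0.9, 2.0]
gripper_width: 0.005
```

```bash
python3 -c "from h import *;rep()"
```

```text
t 4.55 pos [ 0.6151 -0.0961  0.0472] cab [-0.0144 -0.0661  0.0472] F_cab [-2.83 -0.37  1.98] grip 0.005
tool x,y,z in cab [[0.852, 0.022, 0.523], [0.021, -1.0, 0.008], [0.523, 0.004, -0.852]] j [-0.41 -0.01  2.09  0.51  0.66  0.61]
```

Request:
{"fn": "move_arm", "kwargs": {
  "rows": [
    {"tx":0.002,"ty":0,"tz":0.0013,"ax":0,"ay":0,"az":0,"jaw":255},
    {"tx":0.002,"ty":0,"tz":0.0013,"ax":0,"ay":0,"az":0,"jaw":255},
    {"tx":0.002,"ty":0,"tz":0.0013,"ax":0,"ay":0,"az":0,"jaw":255}
  ]
}}

```text
time: 4.85
tool_pos: [0.6226, -0.0945, 0.047]
tool_rot: [-0.024, 0.957, 0.101, 0.271]
contact_force: [-1.4, -1.6, 0.8]
gripper_width: -0.003
```

```bash
python3 -c "from h import *;rep()"
```

```text
t 4.85 pos [ 0.6226 -0.0945  0.047 ] cab [-0.0068 -0.0659  0.047 ] F_cab [-1.71 -1.3   0.76] grip -0.003
tool x,y,z in cab [[0.852, 0.021, 0.523], [0.02, -1.0, 0.008], [0.523, 0.004, -0.852]] j [-0.4   0.    2.07  0.5   0.66  0.62]
```

Request:
{"fn": "move_arm", "kwargs": {
  "rows": [
    {"tx":0.0015,"ty":0,"tz":0.001,"ax":0,"ay":0,"az":0,"jaw":255},
    {"tx":0.0015,"ty":0,"tz":0.001,"ax":0,"ay":0,"az":0,"jaw":255},
    {"tx":0.0015,"ty":0,"tz":0.001,"ax":0,"ay":0,"az":0,"jaw":255}
  ]
}}

```text
time: 5.15
tool_pos: [0.6254, -0.0939, 0.0458]
tool_rot: [-0.024, 0.958, 0.103, 0.267]
contact_force: [-24.0, -6.3, 14.7]
gripper_width: 0.002
```

```bash
python3 -c "from h import *;rep()"
```

```text
t 5.15 pos [ 0.6254 -0.0939  0.0458] cab [-0.0039 -0.0658  0.0458] F_cab [-24.71  -1.73  14.66] grip 0.002
tool x,y,z in cab [[0.856, 0.025, 0.517], [0.024, -1.0, 0.008], [0.517, 0.006, -0.856]] j [-0.4   0.01  2.06  0.49  0.66  0.63]
```

The force rose to about 25 N with the tip at the cabinet face plane, so the right drawer is on its stop. I'll back off and move over to the left drawer.

Request:
{"fn": "move_arm", "kwargs": {
  "rows": [
    {"tx":-0.01,"ty":0,"tz":-0.006,"ax":0,"ay":0,"az":0,"jaw":255},
    {"tx":-0.033,"ty":0,"tz":-0.02,"ax":0,"ay":0,"az":0,"jaw":255},
    {"tx":-0.033,"ty":0,"tz":-0.02,"ax":0,"ay":0,"az":0,"jaw":255},
    {"tx":0,"ty":0,"tz":0,"ax":0,"ay":0,"az":0,"jaw":255}
  ]
}}

```text
time: 5.55
tool_pos: [0.5359, -0.1122, 0.0453]
tool_rot: [-0.025, 0.958, 0.103, 0.267]
contact_force: [0.3, 0.4, 0.0]
gripper_width: 0.002
```

```bash
python3 -c "from h import *;rep()"
```

```text
t 5.55 pos [ 0.5359 -0.1122  0.0453] cab [-0.0952 -0.0672  0.0453] F_cab [0.41 0.36 0.02] grip 0.002
tool x,y,z in cab [[0.856, 0.026, 0.517], [0.026, -1.0, 0.007], [0.517, 0.007, -0.856]] j [-0.52 -0.19  2.25  0.54  0.73  0.49]
```

Request:
{"fn": "move_arm", "kwargs": {
  "rows": [
    {"tx":0,"ty":-0.035,"tz":0,"ax":0,"ay":0,"az":0,"jaw":255},
    {"tx":0,"ty":-0.035,"tz":0,"ax":0,"ay":0,"az":0,"jaw":255},
    {"tx":0,"ty":-0.035,"tz":0,"ax":0,"ay":0,"az":0,"jaw":255},
    {"tx":0.0026,"ty":-0.025,"tz":-0.0043,"ax":0,"ay":0,"az":0,"jaw":255},
    {"tx":0,"ty":0,"tz":0,"ax":0,"ay":0,"az":0,"jaw":255}
  ]
}}

```text
time: 6.05
tool_pos: [0.5094, 0.0171, 0.0513]
tool_rot: [-0.024, 0.957, 0.1, 0.27]
contact_force: [0.2, 0.4, -0.0]
gripper_width: 0.0
```

```bash
python3 -c "from h import *;rep()"
```

```text
t 6.05 pos [0.5094 0.0171 0.0513] cab [-0.0972  0.0648  0.0513] F_cab [ 0.23  0.35 -0.02] grip 0.0
tool x,y,z in cab [[0.853, 0.02, 0.522], [0.019, -1.0, 0.008], [0.522, 0.003, -0.853]] j [-0.23 -0.36  2.38  0.36  0.65  0.89]
```

Now the left drawer: approach, then a slow push.

Request:
{"fn": "move_arm", "kwargs": {
  "rows": [
    {"tx":0.006,"ty":0,"tz":0.005,"ax":0,"ay":0,"az":0,"jaw":255},
    {"tx":0.006,"ty":0,"tz":0.005,"ax":0,"ay":0,"az":0,"jaw":255},
    {"tx":0.0038,"ty":0,"tz":0.0034,"ax":0,"ay":0,"az":0,"jaw":255},
    {"tx":0.0038,"ty":0,"tz":0.0034,"ax":0,"ay":0,"az":0,"jaw":255},
    {"tx":0.0038,"ty":0,"tz":0.0034,"ax":0,"ay":0,"az":0,"jaw":255},
    {"tx":0.0038,"ty":0,"tz":0.0034,"ax":0,"ay":0,"az":0,"jaw":255}
  ]
}}

```text
time: 6.65
tool_pos: [0.5492, 0.022, 0.0453]
tool_rot: [-0.023, 0.957, 0.098, 0.271]
contact_force: [-1.5, 0.2, 1.0]
gripper_width: 0.0
```

```bash
python3 -c "from h import *;rep()"
```

```text
t 6.65 pos [0.5492 0.022  0.0453] cab [-0.0572  0.0623  0.0453] F_cab [-1.48  0.46  1.02] grip 0.0
tool x,y,z in cab [[0.852, 0.018, 0.523], [0.016, -1.0, 0.008], [0.523, 0.001, -0.853]] j [-0.2  -0.23  2.28  0.36  0.6   0.92]
```

Request:
{"fn": "move_arm", "kwargs": {
  "rows": [
    {"tx":0.0042,"ty":-0.001,"tz":0.0026,"ax":0,"ay":0,"az":0,"jaw":255},
    {"tx":0.0042,"ty":-0.001,"tz":0.0026,"ax":0,"ay":0,"az":0,"jaw":255},
    {"tx":0.0042,"ty":-0.001,"tz":0.0026,"ax":0,"ay":0,"az":0,"jaw":255},
    {"tx":0.0042,"ty":0,"tz":0.0026,"ax":0,"ay":0,"az":0,"jaw":255},
    {"tx":0.0042,"ty":0,"tz":0.0026,"ax":0,"ay":0,"az":0,"jaw":255}
  ]
}}

```text
time: 7.15
tool_pos: [0.5743, 0.0298, 0.044]
tool_rot: [-0.023, 0.958, 0.098, 0.27]
contact_force: [-1.8, -1.8, -0.3]
gripper_width: -0.002
```

```bash
python3 -c "from h import *;rep()"
```

```text
t 7.15 pos [0.5743 0.0298 0.044 ] cab [-0.0312  0.0652  0.044 ] F_cab [-2.13 -1.46 -0.34] grip -0.002
tool x,y,z in cab [[0.854, 0.017, 0.521], [0.015, -1.0, 0.009], [0.521, 0.0, -0.854]] j [-0.17 -0.15  2.22  0.34  0.58  0.96]
```

Request:
{"fn": "move_arm", "kwargs": {
  "rows": [
    {"tx":0.0035,"ty":0,"tz":0.0016,"ax":0,"ay":0,"az":0,"jaw":255},
    {"tx":0.003,"ty":0,"tz":0.0016,"ax":0,"ay":0,"az":0,"jaw":255},
    {"tx":0.003,"ty":0,"tz":0.0016,"ax":0,"ay":0,"az":0,"jaw":255},
    {"tx":0.002,"ty":0,"tz":0.0013,"ax":0,"ay":0,"az":0,"jaw":255},
    {"tx":0.002,"ty":0,"tz":0.0013,"ax":0,"ay":0,"az":0,"jaw":255}
  ]
}}

```text
time: 7.65
tool_pos: [0.5904, 0.0334, 0.0443]
tool_rot: [-0.023, 0.958, 0.098, 0.269]
contact_force: [-1.0, -1.4, -0.6]
gripper_width: -0.001
```

```bash
python3 -c "from h import *;rep()"
```

```text
t 7.65 pos [0.5904 0.0334 0.0443] cab [-0.0146  0.0658  0.0443] F_cab [-1.19 -1.15 -0.6 ] grip -0.001
tool x,y,z in cab [[0.854, 0.017, 0.52], [0.015, -1.0, 0.008], [0.52, 0.001, -0.854]] j [-0.15 -0.11  2.18  0.33  0.57  0.98]
```

Request:
{"fn": "move_arm", "kwargs": {
  "rows": [
    {"tx":0.002,"ty":0,"tz":0.0012,"ax":0,"ay":0,"az":0,"jaw":255},
    {"tx":0.002,"ty":0,"tz":0.0012,"ax":0,"ay":0,"az":0,"jaw":255},
    {"tx":0.0015,"ty":0,"tz":0.001,"ax":0,"ay":0,"az":0,"jaw":255},
    {"tx":0.0015,"ty":0,"tz":0.001,"ax":0,"ay":0,"az":0,"jaw":255}
  ]
}}

```text
time: 8.05
tool_pos: [0.5993, 0.0352, 0.0443]
tool_rot: [-0.023, 0.958, 0.098, 0.269]
contact_force: [-1.5, -1.9, 0.3]
gripper_width: -0.003
```

```bash
python3 -c "from h import *;rep()"
```

```text
t 8.05 pos [0.5993 0.0352 0.0443] cab [-0.0056  0.0659  0.0443] F_cab [-1.84 -1.6   0.33] grip -0.003
tool x,y,z in cab [[0.854, 0.017, 0.52], [0.015, -1.0, 0.008], [0.52, 0.001, -0.854]] j [-0.15 -0.08  2.16  0.32  0.57  0.99]
```

Request:
{"fn": "move_arm", "kwargs": {
  "rows": [
    {"tx":0.0015,"ty":0,"tz":0.001,"ax":0,"ay":0,"az":0,"jaw":255},
    {"tx":0.0015,"ty":0,"tz":0.001,"ax":0,"ay":0,"az":0,"jaw":255}
  ]
}}

```text
time: 8.25
tool_pos: [0.6004, 0.0358, 0.0427]
tool_rot: [-0.023, 0.959, 0.1, 0.265]
contact_force: [-20.4, -6.4, 11.7]
gripper_width: -0.002
```

```bash
python3 -c "from h import *;rep()"
```

```text
t 8.25 pos [0.6004 0.0358 0.0427] cab [-0.0044  0.0662  0.0427] F_cab [-21.23  -2.47  11.74] grip -0.002
tool x,y,z in cab [[0.858, 0.019, 0.514], [0.018, -1.0, 0.008], [0.514, 0.002, -0.858]] j [-0.14 -0.08  2.16  0.32  0.57  0.99]
```

The left drawer is on its stop too. I'll back off and rise.

Request:
{"fn": "move_arm", "kwargs": {
  "rows": [
    {"tx":-0.01,"ty":0,"tz":-0.006,"ax":0,"ay":0,"az":0,"jaw":255},
    {"tx":-0.033,"ty":0,"tz":-0.02,"ax":0,"ay":0,"az":0,"jaw":255},
    {"tx":-0.033,"ty":0,"tz":-0.02,"ax":0,"ay":0,"az":0,"jaw":255},
    {"tx":0.02,"ty":0.01,"tz":-0.034,"ax":0,"ay":0,"az":0,"jaw":255},
    {"tx":0.02,"ty":0.015,"tz":-0.034,"ax":0,"ay":0,"az":0,"jaw":255},
    {"tx":0.02,"ty":0.015,"tz":-0.034,"ax":0,"ay":0,"az":0,"jaw":255},
    {"tx":0.02,"ty":0.015,"tz":-0.034,"ax":0,"ay":0,"az":0,"jaw":255},
    {"tx":0.015,"ty":0.011,"tz":-0.026,"ax":0,"ay":-7.5,"az":0,"jaw":255},
    {"tx":0,"ty":0,"tz":0,"ax":0,"ay":-7.5,"az":0,"jaw":255},
    {"tx":0,"ty":0,"tz":0,"ax":0,"ay":-7.5,"az":0,"jaw":255},
    {"tx":0,"ty":0,"tz":0,"ax":0,"ay":-4,"az":0,"jaw":255},
    {"tx":0,"ty":0,"tz":0,"ax":0,"ay":0,"az":0,"jaw":255}
  ]
}}

```text
time: 9.45
tool_pos: [0.5188, -0.046, 0.2313]
tool_rot: [-0.001, 0.994, 0.101, 0.029]
contact_force: [-1.3, -1.4, 0.8]
gripper_width: 0.0
```

```bash
python3 - <<'E'
from h import *
rep()
from plant import manip
for n,s in(("scene",np.s_[80:300,150:350,::-1]),("top",np.s_[60:280,130:410,::-1])):
    f=manip.grab_frame(n);cv2.imwrite(f"pics/{n}3.png",cv2.resize(f["color"][s],None,fx=2.7,fy=2.7,interpolation=cv2.INTER_CUBIC))
E
```

```text
t 9.45 pos [ 0.5188 -0.046   0.2313] cab [-0.0997  0.0011  0.2313] F_cab [-1.54 -1.17  0.79] grip 0.0
tool x,y,z in cab [[0.998, 0.016, 0.057], [0.016, -1.0, 0.003], [0.057, -0.002, -0.998]] j [-0.24 -0.24  1.89  0.02  1.44  1.12]
```

View pics/scene3.png

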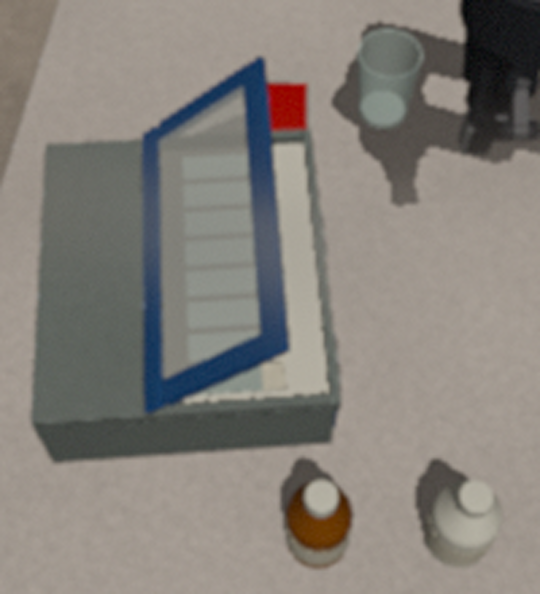

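View pics/top3.png

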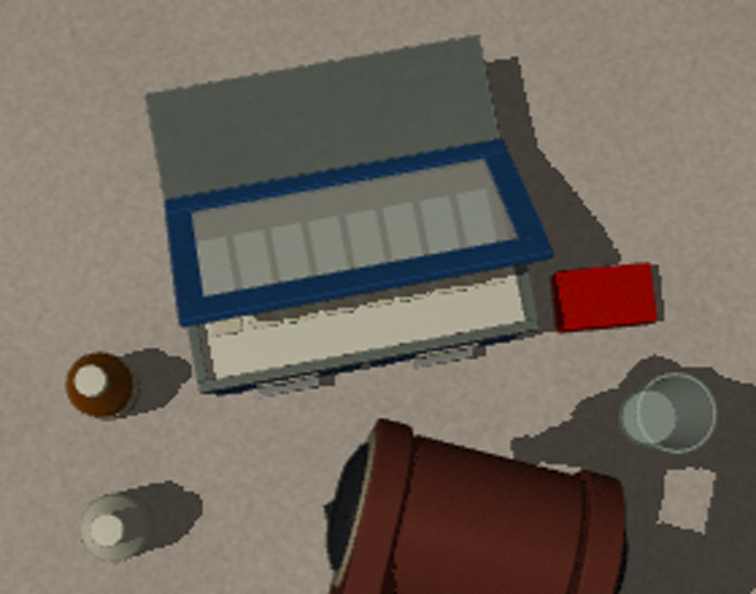

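The drawers are flush and the bottles, beaker and box haven't moved. In the top view the lid's free edge runs from (182,325) to (551,257). I'll go over the middle of its frame.

Request:
{"fn": "move_arm", "kwargs": {
  "rows": [
    {"tx":0.035,"ty":0,"tz":0,"ax":0,"ay":-3,"az":0,"jaw":255},
    {"tx":0.035,"ty":0,"tz":0,"ax":0,"ay":0,"az":0,"jaw":255},
    {"tx":0.035,"ty":0,"tz":0,"ax":0,"ay":0,"az":0,"jaw":255},
    {"tx":0.03,"ty":0,"tz":0,"ax":0,"ay":0,"az":0,"jaw":255},
    {"tx":0,"ty":0,"tz":0,"ax":0,"ay":0,"az":0,"jaw":255}
  ]
}}

```text
time: 10.05
tool_pos: [0.6465, -0.0179, 0.2279]
tool_rot: [-0.001, 0.995, 0.1, 0.002]
contact_force: [-0.5, 0.4, -0.6]
gripper_width: -0.003
```

```bash
python3 -c "from h import *;rep()"
```

```text
t 10.05 pos [ 0.6465 -0.0179  0.2279] cab [0.031  0.0049 0.2279] F_cab [-0.44  0.45 -0.6 ] grip -0.003
tool x,y,z in cab [[1.0, 0.013, 0.003], [0.013, -1.0, -0.001], [0.003, 0.001, -1.0]] j [-0.14  0.1   1.57  0.    1.47  1.23]
```

Request:
{"fn": "move_arm", "kwargs": {
  "rows": [
    {"tx":0.022,"ty":0.004,"tz":0.0,"ax":0,"ay":0,"az":0,"jaw":255},
    {"tx":0,"ty":0,"tz":0.015,"ax":0,"ay":0,"az":0,"jaw":255},
    {"tx":0,"ty":0,"tz":0.013,"ax":0,"ay":0,"az":0,"jaw":255},
    {"tx":0,"ty":0,"tz":0.005,"ax":0,"ay":0,"az":0,"jaw":255},
    {"tx":0,"ty":0,"tz":0.005,"ax":0,"ay":0,"az":0,"jaw":255}
  ]
}}

```text
time: 10.55
tool_pos: [0.6633, -0.0185, 0.1872]
tool_rot: [-0.001, 0.995, 0.099, 0.0]
contact_force: [-2.2, -1.0, 3.7]
gripper_width: -0.001
```

```bash
python3 -c "from h import *;rep()"
```

```text
t 10.55 pos [ 0.6633 -0.0185  0.1872] cab [0.0473 0.0012 0.1872] F_cab [-2.39 -0.54  3.72] grip -0.001
tool x,y,z in cab [[1.0, 0.011, 0.001], [0.011, -1.0, -0.003], [0.0, 0.003, -1.0]] j [-0.14  0.17  1.56  0.    1.41  1.23]
```

Request:
{"fn": "move_arm", "kwargs": {
  "rows": [
    {"tx":0.0,"ty":0,"tz":0.006,"ax":0,"ay":0,"az":0,"jaw":255},
    {"tx":-0.001,"ty":0,"tz":0.006,"ax":0,"ay":0,"az":0,"jaw":255},
    {"tx":-0.002,"ty":0,"tz":0.006,"ax":0,"ay":0,"az":0,"jaw":255},
    {"tx":-0.002,"ty":0,"tz":0.006,"ax":0,"ay":0,"az":0,"jaw":255}
  ]
}}

```text
time: 10.95
tool_pos: [0.6579, -0.0196, 0.1627]
tool_rot: [-0.001, 0.995, 0.099, 0.002]
contact_force: [0.2, 0.2, 1.5]
gripper_width: -0.005
```

```bash
python3 -c "from h import *;rep()"
```

```text
t 10.95 pos [ 0.6579 -0.0196  0.1627] cab [0.0419 0.0011 0.1627] F_cab [0.25 0.18 1.51] grip -0.005
tool x,y,z in cab [[1.0, 0.011, 0.004], [0.011, -1.0, -0.002], [0.004, 0.002, -1.0]] j [-0.14  0.18  1.6   0.    1.37  1.23]
```

Request:
{"fn": "move_arm", "kwargs": {
  "rows": [
    {"tx":-0.002,"ty":0,"tz":0.006,"ax":0,"ay":0,"az":0,"jaw":255},
    {"tx":-0.002,"ty":0,"tz":0.006,"ax":0,"ay":0,"az":0,"jaw":255},
    {"tx":-0.002,"ty":0,"tz":0.006,"ax":0,"ay":0,"az":0,"jaw":255},
    {"tx":-0.002,"ty":0,"tz":0.006,"ax":0,"ay":0,"az":0,"jaw":255},
    {"tx":-0.002,"ty":0,"tz":0.004,"ax":0,"ay":0,"az":0,"jaw":255}
  ]
}}

```text
time: 11.45
tool_pos: [0.6472, -0.0215, 0.1314]
tool_rot: [-0.001, 0.995, 0.099, 0.002]
contact_force: [1.8, 0.9, -0.1]
gripper_width: -0.001
```

```bash
python3 - <<'E'
from h import *
rep()
from plant import manip
f=manip.grab_frame("scene");cv2.imwrite("pics/s4.png",cv2.resize(f["color"][80:300,150:350,::-1],None,fx=2.7,fy=2.7))
E
```

```text
t 11.45 pos [ 0.6472 -0.0215  0.1314] cab [0.031  0.0012 0.1314] F_cab [ 1.96  0.5  -0.12] grip -0.001
tool x,y,z in cab [[1.0, 0.011, 0.004], [0.011, -1.0, -0.002], [0.004, 0.003, -1.0]] j [-0.15  0.18  1.65  0.    1.31  1.22]
```

View pics/s4.png

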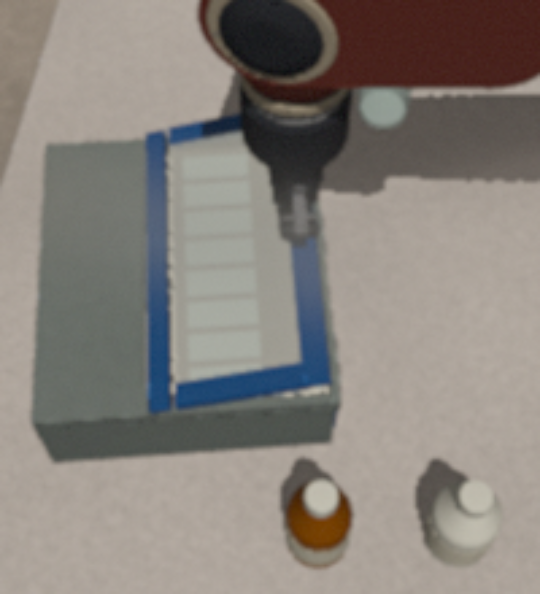

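The lid is nearly down, with the fingertip on its front frame at (300,235). I'll finish slowly.

Request:
{"fn": "move_arm", "kwargs": {
  "rows": [
    {"tx":-0.002,"ty":0,"tz":0.004,"ax":0,"ay":0,"az":0,"jaw":255},
    {"tx":-0.002,"ty":0,"tz":0.004,"ax":0,"ay":0,"az":0,"jaw":255},
    {"tx":-0.002,"ty":0,"tz":0.003,"ax":0,"ay":0,"az":0,"jaw":255},
    {"tx":-0.001,"ty":0,"tz":0.003,"ax":0,"ay":0,"az":0,"jaw":255},
    {"tx":0,"ty":0,"tz":0.002,"ax":0,"ay":0,"az":0,"jaw":255}
  ]
}}

```text
time: 12.0
tool_pos: [0.6398, -0.0229, 0.1139]
tool_rot: [-0.001, 0.995, 0.099, 0.002]
contact_force: [-0.7, 0.3, 1.4]
gripper_width: 0.001
```

```bash
python3 -c "from h import *;rep()"
```

```text
t 12.0 pos [ 0.6398 -0.0229  0.1139] cab [0.0234 0.0012 0.1139] F_cab [-0.65  0.39  1.42] grip 0.001
tool x,y,z in cab [[1.0, 0.011, 0.004], [0.011, -1.0, -0.003], [0.004, 0.003, -1.0]] j [-0.15  0.18  1.68  0.    1.28  1.22]
```

Request:
{"fn": "move_arm", "kwargs": {
  "rows": [
    {"tx":0,"ty":0,"tz":0.002,"ax":0,"ay":0,"az":0,"jaw":255},
    {"tx":0,"ty":0,"tz":0.002,"ax":0,"ay":0,"az":0,"jaw":255},
    {"tx":0,"ty":0,"tz":0.002,"ax":0,"ay":0,"az":0,"jaw":255},
    {"tx":0,"ty":0,"tz":0.0015,"ax":0,"ay":0,"az":0,"jaw":255}
  ]
}}

```text
time: 12.4
tool_pos: [0.6391, -0.023, 0.1055]
tool_rot: [-0.001, 0.995, 0.099, 0.001]
contact_force: [-0.5, -0.5, 0.5]
gripper_width: 0.002
```

```bash
python3 -c "from h import *;rep()"
```

```text
t 12.4 pos [ 0.6391 -0.023   0.1055] cab [0.0228 0.0012 0.1055] F_cab [-0.63 -0.42  0.55] grip 0.002
tool x,y,z in cab [[1.0, 0.011, 0.002], [0.011, -1.0, -0.003], [0.002, 0.003, -1.0]] j [-0.15  0.19  1.68  0.    1.27  1.22]
```

Request:
{"fn": "move_arm", "kwargs": {
  "rows": [
    {"tx":0,"ty":0,"tz":0.0015,"ax":0,"ay":0,"az":0,"jaw":255},
    {"tx":0,"ty":0,"tz":0.0015,"ax":0,"ay":0,"az":0,"jaw":255}
  ]
}}

```text
time: 12.6
tool_pos: [0.6392, -0.0231, 0.1025]
tool_rot: [-0.001, 0.995, 0.099, 0.001]
contact_force: [-3.8, 0.0, 10.8]
gripper_width: -0.001
```

```bash
python3 -c "from h import *;rep()"
```

```text
t 12.6 pos [ 0.6392 -0.0231  0.1025] cab [0.0228 0.0012 0.1025] F_cab [-3.74  0.74 10.78] grip -0.001
tool x,y,z in cab [[1.0, 0.011, 0.002], [0.011, -1.0, -0.003], [0.002, 0.003, -1.0]] j [-0.15  0.19  1.68  0.    1.26  1.22]
```

One more small press to confirm the stop.

Request:
{"fn": "move_arm", "kwargs": {
  "rows": [
    {"tx":0,"ty":0,"tz":0.0012,"ax":0,"ay":0,"az":0,"jaw":255}
  ]
}}

```text
time: 12.7
tool_pos: [0.6392, -0.0231, 0.1025]
tool_rot: [-0.001, 0.995, 0.099, 0.001]
contact_force: [-5.2, 0.5, 9.9]
gripper_width: -0.002
```

```bash
python3 -c "from h import *;rep()"
```

```text
t 12.7 pos [ 0.6392 -0.0231  0.1025] cab [0.0228 0.0012 0.1025] F_cab [-5.03  1.41  9.85] grip -0.002
tool x,y,z in cab [[1.0, 0.011, 0.001], [0.011, -1.0, -0.003], [0.001, 0.003, -1.0]] j [-0.15  0.19  1.68  0.    1.27  1.22]
```

The tip stopped at z=0.1025, which is the shut height. I'll lift straight up, retreat and check.

Request:
{"fn": "move_arm", "kwargs": {
  "rows": [
    {"tx":0,"ty":0,"tz":-0.01,"ax":0,"ay":0,"az":0,"jaw":255},
    {"tx":0,"ty":0,"tz":-0.035,"ax":0,"ay":0,"az":0,"jaw":255},
    {"tx":0,"ty":0,"tz":-0.04,"ax":0,"ay":0,"az":0,"jaw":255},
    {"tx":-0.04,"ty":0.02,"tz":-0.02,"ax":0,"ay":0,"az":0,"jaw":255},
    {"tx":-0.04,"ty":0.025,"tz":0,"ax":0,"ay":0,"az":0,"jaw":255},
    {"tx":-0.04,"ty":0.025,"tz":0,"ax":0,"ay":0,"az":0,"jaw":255},
    {"tx":-0.04,"ty":0.025,"tz":0,"ax":0,"ay":0,"az":0,"jaw":255},
    {"tx":0,"ty":0,"tz":0,"ax":0,"ay":0,"az":0,"jaw":255},
    {"tx":0,"ty":0,"tz":0,"ax":0,"ay":0,"az":0,"jaw":255}
  ]
}}

```text
time: 13.6
tool_pos: [0.4989, -0.1523, 0.2157]
tool_rot: [0.001, 0.995, 0.1, 0.005]
contact_force: [0.4, 0.2, 0.8]
gripper_width: 0.004
```

```bash
python3 - <<'E'
from h import *
rep()
from plant import manip
for n,s in(("scene",np.s_[80:300,150:350,::-1]),("top",np.s_[60:280,130:410,::-1])):
    f=manip.grab_frame(n);cv2.imwrite(f"pics/{n}5.png",cv2.resize(f["color"][s],None,fx=2.7,fy=2.7,interpolation=cv2.INTER_CUBIC))
    if n=="top":
        Z=np.array
        for z in(.1025,):
            for yy in(.135,-.135):
                X=CR.apply([.005,yy,z])+O;p=proj(f,X);print("expected shut edge zoom px",(p-[130,60]+.3)*2.7)
E
```

```text
t 13.6 pos [ 0.4989 -0.1523  0.2157] cab [-0.139  -0.0997  0.2157] F_cab [0.49 0.15 0.78] grip 0.004
tool x,y,z in cab [[1.0, 0.014, 0.009], [0.014, -1.0, 0.004], [0.009, -0.003, -1.0]] j [-0.44 -0.19  1.87  0.    1.45  0.93]
expected shut edge zoom px [197.30509312 386.46858402]
expected shut edge zoom px [541.04339713 322.75007183]
```

View pics/scene5.png

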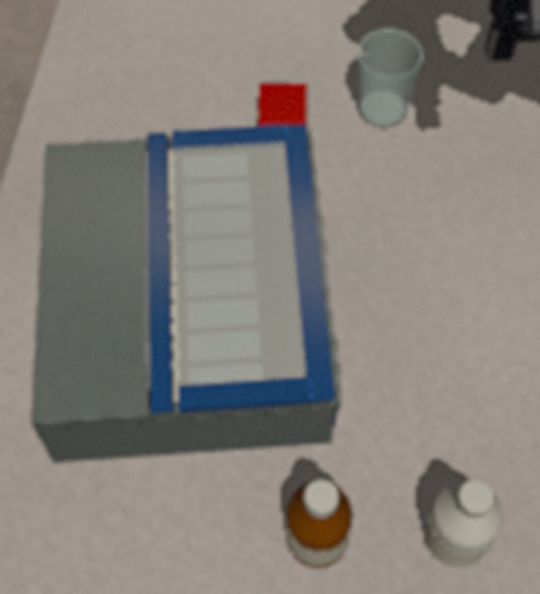

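View pics/top5.png

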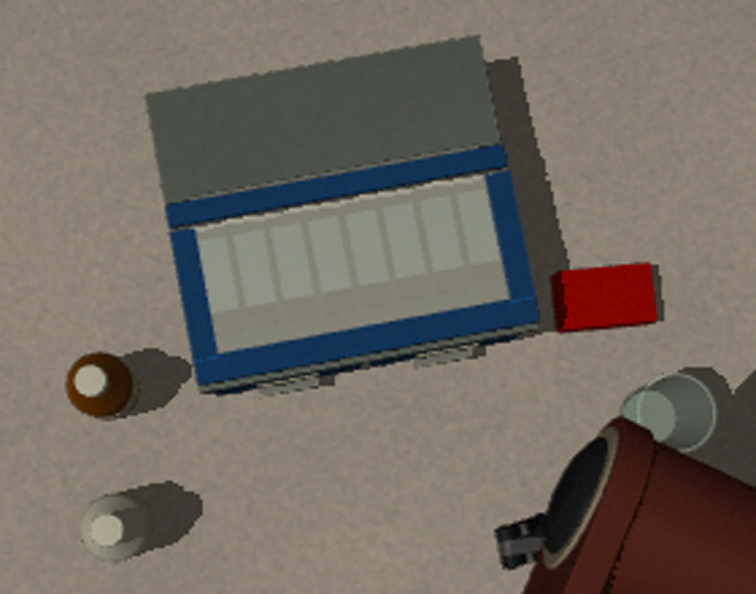

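The lid edge runs from about (197,386) to (540,323), which matches the predicted shut position, and nothing else has moved. One last check on the drawer lips: where they would appear if flush.

```bash
python3 - <<'E'
from h import *
f=load("top0");im=cv2.imread("pics/top5.png")
for y0 in(.065,-.065):
  for dx in(-.008,-.011):
    q=[]
    for s in(.025,-.025):
        q.append(np.round((proj(f,CR.apply([dx,y0+s,.029])+O)-[130,60]+.3)*2.7).astype(int))
    cv2.line(im,tuple(map(int,q[0])),tuple(map(int,q[1])),(0,255,0) if dx==-.008 else (0,0,255),1)
cv2.imwrite("pics/lip.png",cv2.resize(im[320:420,180:560],None,fx=2,fy=2))
E
```

```text
(no output)
```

View pics/lip.png

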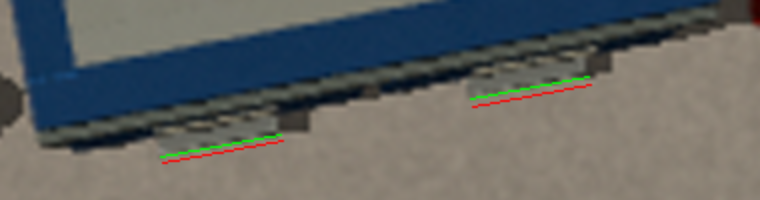

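Both lips line up with the flush prediction (green lines), so I'm handing the job in.

```bash
python3 -c "
from plant import manip
print(manip.job_done())"
```

```text
the job is handed in; nothing more can be done
None
```

The cabinet is closed: I pushed in the right drawer, then the left drawer, then pressed the lid down, all slowly with the shut fingertips. I handed the job in after about 14 s of the 56 s allowed.

- **Drawers:** Each one moved at about 2 N until the force rose to 21–25 N at the hard stop, with the fingertip about 4 mm in front of the cabinet's front face. In the last top view, both finger lips lie where they should when flush, to within about 1–2 mm.
- **Lid:** The fingertip stopped at 102.5 mm above the bench, which is the shut height, with about 10 N. The lid's front edge matches its predicted shut position in the picture.
- **Other objects:** The bottles, the beaker and the red box are where they started in the before and after pictures. The arm was clear of everything when I handed in.

One thing went off plan: early in the right drawer's push the fingertip rose to about 68 mm. I backed off and lowered it before continuing. No check failed or disagreed.

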